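# Set out two biscuit-decorating kits

## Task

Make up two biscuit-decorating kits from the stock in the middle of the table. On the wooden board with the two round ears, put the round biscuit (the one without a hole) in the large well, and the tall pointed nozzle and the small jar in the two small wells, either way round; on the board with the straight handle tab, put the oblong biscuit in the large well and the short blunt nozzle in the small well. Everything must sit flat on the floor of its well, upright and let go, and the ring biscuit and the large jar stay where they are.

Things in the scene. Friction and masses are not known exactly. Their poses are not given: they have to be found in the camera images.
- eared_board: Fixed wooden board 145 (x) x 210 (y) x 16 mm; two round ears, 60 mm across, jut 30 mm past its -y end. Left or right of the stock, yaw within 0.3. Origin: centre of the rectangle's underside, on the table, z up. Round wells 5 mm deep, floor at z = 11 mm: large, 96 mm across, centre (0, -48) mm; two small, 58 mm across, centres (-36, 56) and (36, 56) mm.
- handle_board: Fixed wooden board 120 (x) x 200 (y) x 16 mm; a straight tab 45 mm wide with a dark dot juts 45 mm past its +y end. On the other side of the stock, yaw within 0.3. Origin: centre of the rectangle's underside, on the table, z up. Round wells 5 mm deep, floor at z = 11 mm: large, 96 mm across, centre (0, -44) mm; small, 58 mm across, centre (0, 55) mm.
- round_biscuit: Loose baked disc, golden brown with five small dark spots, 66 mm across, 14 mm thick, lying flat; about 35 g. Origin: centre of its underside; z up. 
- oblong_biscuit: Loose baked rectangle, golden brown with six small dark spots, 44 mm (its x) by 64 mm (its y), 14 mm thick, lying flat; about 35 g. Origin: centre of its underside; z up. Its yaw at the start is within 0.5 rad of zero.
- ring_biscuit: Loose baked ring, golden brown, 66 mm across with a 24 mm hole, 14 mm thick, lying flat. Not part of either kit: leave it in place. Origin: centre of its underside; z up. 
- tall_nozzle: Loose piping nozzle standing point up: white plastic collar 32 mm across and 22 mm high, with a slender steel cone on it, 25 mm narrowing to 8 mm across, 62 mm high in all; about 30 g. Take it by the collar. Origin: centre of its underside; z up. 
- short_nozzle: Loose piping nozzle standing mouth up: white plastic collar 40 mm across and 22 mm high, with a stubby blunt steel cone on it, 33 mm narrowing to 24 mm across with a wide dark mouth, 38 mm high in all; about 30 g. Take it by the collar. Origin: centre of its underside; z up. 
- small_jar: Loose jar of cream-coloured sugar with an aluminium lid, straight sides 40 mm across, 48 mm high; about 70 g. Origin: centre of its underside; z up. 
- large_jar: Loose jar of the same look but larger, 54 mm across, 72 mm high, 160 g. Not part of either kit: leave it in place. Origin: centre of its underside; z up. 
There are look-alikes about, which are no part of the job. What is shaped like the ring_biscuit but blue is not meant.

How it is judged (in metres and radians):
At the end, for the whole second after the job is handed in: Each kit item lies in its well as asked: biscuits within 16 mm, nozzles and jar within 14 mm of the well's centre along each board axis, underside within 3 mm of the well floor, upright within 0.1 rad, still, let go. Ring biscuit and large jar upright, within 20 mm of their starts (x of round_biscuit in the frame of eared_board between -0.016 and 0.016 m and y of round_biscuit in the frame of eared_board between -0.064 and -0.032 m and z of round_biscuit in the frame of eared_board between 0.008 and 0.014 m and angle between each of round_biscuit, tall_nozzle, small_jar, oblong_biscuit, short_nozzle, ring_biscuit, large_jar's own z axis and vertical below 0.1 rad and linear speed of each of round_biscuit, tall_nozzle, small_jar, oblong_biscuit, short_nozzle, ring_biscuit, large_jar below 0.02 m/s and contact force between each of round_biscuit, tall_nozzle, small_jar, oblong_biscuit, short_nozzle and the fingers below 0.05 N and ((x of tall_nozzle in the frame of eared_board between -0.05 and -0.022 m and y of tall_nozzle in the frame of eared_board between 0.042 and 0.07 m and z of tall_nozzle in the frame of eared_board between 0.008 and 0.014 m) or (x of tall_nozzle in the frame of eared_board between 0.022 and 0.05 m and y of tall_nozzle in the frame of eared_board between 0.042 and 0.07 m and z of tall_nozzle in the frame of eared_board between 0.008 and 0.014 m)) and ((x of small_jar in the frame of eared_board between -0.05 and -0.022 m and y of small_jar in the frame of eared_board between 0.042 and 0.07 m and z of small_jar in the frame of eared_board between 0.008 and 0.014 m) or (x of small_jar in the frame of eared_board between 0.022 and 0.05 m and y of small_jar in the frame of eared_board between 0.042 and 0.07 m and z of small_jar in the frame of eared_board between 0.008 and 0.014 m)) and x of oblong_biscuit in the frame of handle_board between -0.016 and 0.016 m and y of oblong_biscuit in the frame of handle_board between -0.06 and -0.028 m and z of oblong_biscuit in the frame of handle_board between 0.008 and 0.014 m and x of short_nozzle in the frame of handle_board between -0.014 and 0.014 m and y of short_nozzle in the frame of handle_board between 0.041 and 0.069 m and z of short_nozzle in the frame of handle_board between 0.008 and 0.014 m and distance of each of ring_biscuit, large_jar from where it was at the start of the episode below 0.02 m); the robot touches nothing.
It fails at once if the ring biscuit or the large jar, which are not part of a kit, is moved more than 30 mm (distance of any of ring_biscuit, large_jar from where it was at the start of the episode above 0.03 m).
It also fails if it takes over 126 s, if anything falls off the work surface, if the arm or the gripper's body presses on something with over 40 N, if the wrist force passes 120 N, or if a joint passes its speed limit or range.

## Robot

A 6-joint arm with a two-finger parallel gripper is mounted at the origin on the work surface. World frame = base frame: x ahead of the robot, y to its left, z up, the work surface at z = 0. Lengths are in m, angles in degrees, forces in N, time in s.
With the tool pointing down it reaches from about 0.3 to 0.75 m from the base axis. Payload 8.5 kg.
Tool frame: the origin (TCP) lies at the very end of the fingers, on their centre line; the grasp point (between the pads) lies 19 mm behind it; z points along the fingers, y is the line along which they close (so a half turn about z gives the same grasp; the last joint's range is limited). The gripper opens to 88 mm and grips with 3 to 60 N. Pads are 18 mm wide; open, the fingers measure 123 mm over their backs; the gripper's body (75 mm by 187 mm) begins 45 mm behind the grasp point.
Start: joints at [-81.492, 21.807, 74.336, -0, 83.858, -12.336], TCP at [0.196, -0.514, 0.239] pointing down, gripper open.
Joint ranges: [-178.18, 178.18], [-50.72, 133.34], [12.68, 142.11], [-81.47, 261.47], [9.98, 163.14], [-165.26, 165.26]. Speed limits (degrees/s): [136.94, 136.94, 180, 180, 180, 180].

## Interface

Orientations are given as a 3x3 rotation matrix whose columns are the frame's x, y, z axes.
In Python, from cell import manip, read_camera, ticket, nets gives the robot as it stands. The module is installed in compiled form; this text tells all that it offers.
- The arm moves only by the tool servo_tool, never from a script. Its arguments are lists of equal length, an entry for each row: "xyz": the shift along the tool's x, y, z normalised to -1 to 1, where 1 is 25 cm, a list of three; "twist": the turn, a rotation vector about the tool's x, y, z normalised to -1 to 1, where 1 is 45 degrees, a list of three; "claw": the closure, from -1 (fully open) to 1 (shut). In form: {"xyz": [[tx, ty, tz], ...], "twist": [[rx, ry, rz], ...], "claw": [claw, ...]}. A call has 1 to 10 rows; each row shifts and turns the commanded pose from where the row before left it, along the tool's axes as they then stand; what a row does not reach is not made up. A row lasts 1/12 s, in which the tool goes at most 41.7 mm and 7.16 degrees, less where a joint would pass 70% of its speed; a pose out of reach is approached as far as the arm can. A call with a number of a shift or a turn outside -1 to 1 is refused whole. A call with a gripper value outside its range is refused whole. The fingers move at their own pace and stop on an object; the grip force is fixed at half the most. Time passes only in rows, so rows that do not move let the fingers close. It gives the time, the measured TCP pose, the force, the opening and the grip force at its end, in the units of the state.
- manip.state(): the state, without advancing time (a new reading comes with each control period).
- read_camera(name): name is "side" or "top" or "wrist"; returns a dict with "pixels" (384x512x3 uint8, red, green, blue), "fov_y" (degrees; the focal length in pixels is half the picture's height over the tangent of half this angle, whatever the lens; pixels are square), "cx", "cy" (the principal point, pixels), "extrinsics" (4x4, takes a point from world to camera coordinates); the wrist camera has in their place "hand_eye" (4x4, takes a point from camera to tool coordinates, whose origin is the TCP and whose axes are the flange's). Camera axes: x right, y up, looking along -z (the intrinsics and any distortion apply to the point x, -y, -z); pixel columns grow to the right and rows downward; lengths in m; the calibration is good to about 2 mm. A picture is of the moment at which its call begins: read the wrist's pose just before it. There is no depth.
- ticket.job_done(): hands the job in; it is judged then, once.
Trained networks look in the newest picture that a camera, given by its name, has taken for a name from the list of things; names that differ only in an ending like _2 or _b are one class to them, and where a whole thing is asked for, a point or a joint stands for the part that bears it (a point fixed in the world has none). Each returns a list of dicts, best first, with "confidence" (0 to 1); they miss things now and then, are a little off and sometimes report something else, mostly with a low value. They report only what shows in the picture. A call takes as long as a camera call. They do not tell look-alikes from the thing itself.
- nets.spot_in(camera, query): "position" ([column, row] in pixels, amid what is visible of it).
- nets.cut_out(camera, query): "pixels" (384x512 bool, what is visible of it) and "position" ([column, row] in pixels, amid what is visible of it).
- nets.spot_point(camera, query): "position" ([column, row] in pixels: a listed point, or the origin of a listed thing).
The state is a dict: "time_s": time; "joint_positions": joint angles; "qvel": joint speeds; "joint_torque": joint torques, N m; "position": TCP position; "tool_rot": TCP orientation; "ft_force": force on the tool from outside, world axes, zero at the start; "ft_torque": the same for the moment, N m; "width": finger opening in m; "gripper_force": force on a finger pad.
Only numpy, scipy, OpenCV 4.12 (cv2) and the standard library are available. Lean on these libraries where they do the work, as an engineer would, in place of code of your own. Each camera call takes 0.05 s, during which the arm holds its last target. There are 200 camera calls.

## Working session

There is one attempt and no reset: what is moved stays moved. The work goes in short steps, Python scripts to look and compute and a tool call to move; the robot and the scene stay as the last step left them, time stands still between calls to the robot, and variables do not carry over. Pictures are saved under pics/ and viewed, at most 14 in all, crops included, and the job is handed in when it is done.

Besides the shell and the picture viewer there is one more tool, called after "Call:" as name(argument=value, ...) on one line, values as JSON. servo_tool: Moves the arm, as the interface text tells. Its arguments: {"type":"object","properties":{"xyz":{"type":"array"},"twist":{"type":"array"},"claw":{"type":"array"}},"required":["xyz","twist","claw"]}

```bash
mkdir -p pics
python3 - <<'E'
from cell import manip, read_camera, nets
import cv2,numpy as np
s=manip.state();print({k:np.round(s[k],3).tolist() for k in s})
for n in ("top","side"):
    r=read_camera(n);print(n,r["fov_y"],r["cx"],r["cy"],[k for k in r],np.round(r["extrinsics"],4).tolist())
    cv2.imwrite(f"pics/{n}0.png",cv2.resize(r["pixels"][:,:,::-1],(800,600),interpolation=cv2.INTER_CUBIC))
    for q in "eared_board handle_board round_biscuit oblong_biscuit ring_biscuit tall_nozzle short_nozzle small_jar large_jar".split():
        print(q,[(np.round(d["position"]).tolist(),round(d["confidence"],2)) for d in nets.spot_point(n,q)][:4])
r=read_camera("wrist");print([k for k in r],r["fov_y"],r["cx"],r["cy"],np.round(r["hand_eye"],4).tolist())
E
```

```text
{'time_s': 0.0, 'joint_positions': [-81.492, 21.842, 74.385, 0.001, 83.858, -12.337], 'qvel': [0.014, -0.064, 0.004, -0.047, 0.028, 0.031], 'joint_torque': [-0.001, -43.793, -22.456, 0.071, 0.035, -0.0], 'position': [0.196, -0.514, 0.238], 'tool_rot': [[0.935, 0.356, -0.0], [0.356, -0.935, 0.001], [0.0, -0.001, -1.0]], 'ft_force': [-0.308, -0.851, -0.441], 'ft_torque': [-0.04, -0.053, 0.05], 'gripper_force': 0.0, 'width': 0.088}
top 46.872535480899444 261.1758774961998 192.8728654232631 ['pixels', 'fov_y', 'cx', 'cy', 'extrinsics'] [[0.0095, -0.9999, -0.012, -0.0385], [0.99, 0.0077, 0.1405, -0.5533], [-0.1404, -0.0132, 0.99, -1.0911], [0.0, 0.0, 0.0, 1.0]]
eared_board [([133.0, 215.0], 0.73), ([363.0, 223.0], 0.23)]
handle_board [([365.0, 223.0], 0.62)]
round_biscuit [([222.0, 231.0], 0.73)]
oblong_biscuit [([253.0, 154.0], 0.7)]
ring_biscuit [([394.0, 163.0], 0.85), ([290.0, 148.0], 0.76), ([267.0, 274.0], 0.75), ([259.0, 115.0], 0.74)]
tall_nozzle [([272.0, 232.0], 0.7)]
short_nozzle [([221.0, 188.0], 0.49)]
small_jar [([268.0, 233.0], 0.5)]
large_jar [([207.0, 150.0], 0.65)]
side 
[... 181 characters left out ...]
34, 0.86, 0.5093, -0.7409], [0.0, 0.0, 0.0, 1.0]]
eared_board [([300.0, 339.0], 0.67)]
handle_board [([286.0, 152.0], 0.73)]
round_biscuit [([314.0, 241.0], 0.69)]
oblong_biscuit [([204.0, 209.0], 0.83), ([252.0, 237.0], 0.2)]
ring_biscuit [([209.0, 186.0], 0.86), ([356.0, 204.0], 0.84), ([160.0, 211.0], 0.72), ([232.0, 141.0], 0.5)]
tall_nozzle [([255.0, 198.0], 0.83)]
short_nozzle [([252.0, 235.0], 0.78)]
small_jar [([310.0, 202.0], 0.57)]
large_jar [([192.0, 250.0], 0.78)]
['pixels', 'fov_y', 'cx', 'cy', 'hand_eye'] 69.656183515941 256.3589603532778 191.7200463468536 [[0.0009, 0.9624, 0.2717, 0.0703], [1.0, -0.0007, -0.001, -0.0], [-0.0008, 0.2717, -0.9624, -0.1468], [0.0, 0.0, 0.0, 1.0]]
```

View pics/top0.png

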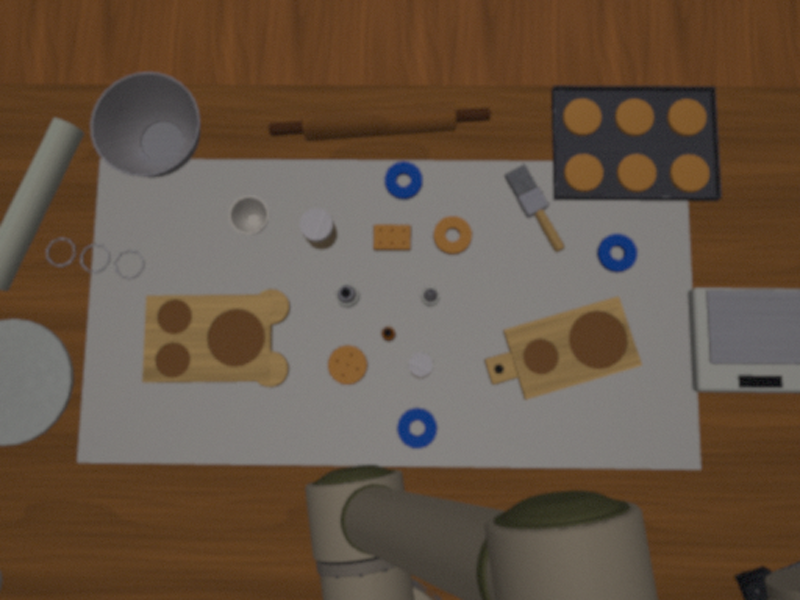

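View pics/side0.png

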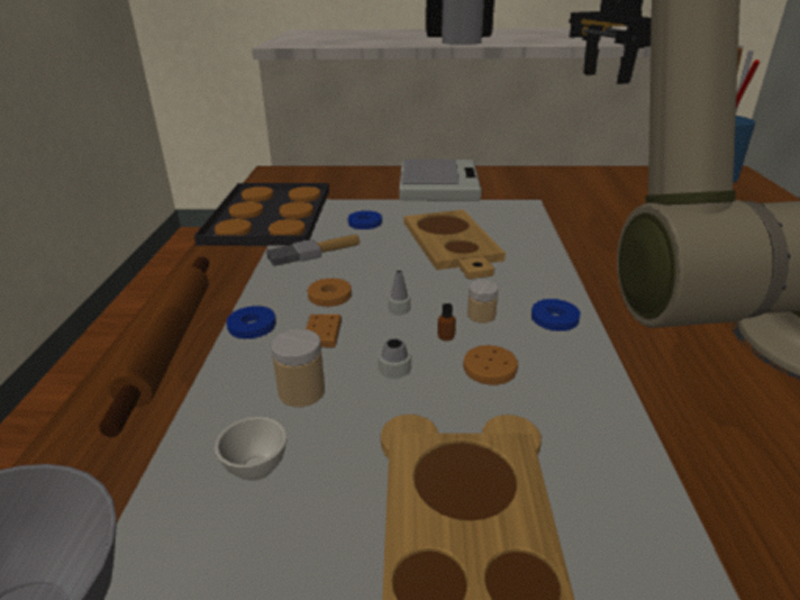

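The top view (800 px scale) shows these candidates:

- **Eared board:** left (215,338), ears to −y.
- **Handle board:** right (570,345).
- **Round biscuit:** (347,365), with five spots. The tray biscuits at (583–690,115–173) are not it.
- **Oblong biscuit:** (392,237).
- **Ring biscuit:** (452,235). The blue rings at (403,180), (617,252) and (417,428) are look-alikes.
- **Short nozzle:** (347,295).
- **Tall nozzle:** (430,296).
- **Small jar:** (420,365).
- **Large jar:** (317,225).
- **Distractors:** brown bottle (388,333) and white bowl (249,215).

Next I triangulate from both views.

```bash
cat > h.py <<'E'
from cell import manip, read_camera, nets
import numpy as np, cv2
def cam(n):
    s=manip.state(); r=read_camera(n); f=192/np.tan(np.radians(r["fov_y"]/2))
    if n=="wrist":
        T=np.eye(4);T[:3,:3]=s["tool_rot"];T[:3,3]=s["position"]; E=np.linalg.inv(T@r["hand_eye"])
    else: E=np.array(r["extrinsics"])
    P=np.array([[f,0,r["cx"]],[0,f,r["cy"]],[0,0,1]])@np.diag([1,-1,-1])@E[:3]
    return r["pixels"],P
def onz(P,uv,z):
    H=np.c_[P[:,0],P[:,1],P[:,2]*z+P[:,3]]; q=np.linalg.solve(H,[*uv,1]); return q[:2]/q[2]
def proj(P,X):
    q=P@np.r_[X,1]; return q[:2]/q[2]
def tri(P1,a,P2,b):
    X=cv2.triangulatePoints(P1,P2,np.array(a,float).reshape(2,1),np.array(b,float).reshape(2,1))[:,0]; return X[:3]/X[3]
def ells(img,lo,hi,amin,box=None):
    m=cv2.inRange(cv2.cvtColor(img,cv2.COLOR_RGB2HSV),lo,hi)
    out=[]
    for c in cv2.findContours(m,cv2.RETR_EXTERNAL,cv2.CHAIN_APPROX_NONE)[0]:
        if cv2.contourArea(c)>amin: out.append((cv2.fitEllipse(cv2.convexHull(c)),cv2.contourArea(c)))
    return out
E
python3 - <<'E'
from h import *
it,Pt=cam("top"); is_,Ps=cam("side")
np.set_printoptions(precision=4,suppress=True)
S={}
for q in "round_biscuit oblong_biscuit ring_biscuit tall_nozzle short_nozzle small_jar large_jar eared_board handle_board".split():
    a=[d for d in nets.spot_point("top",q) if d["confidence"]>.2][:4]; b=[d for d in nets.spot_point("side",q)if d["confidence"]>.2][:4]
    for i in a:
        for j in b: print(q,np.round(i["position"]),np.round(j["position"]),tri(Pt,i["position"],Ps,j["position"]),"z0:",onz(Pt,i["position"],0),onz(Ps,j["position"],0))
for px in [(172,338),(235,338),(174,316),(597,340),(570,372)]:
    u,v=int(px[0]*.64),int(px[1]*.64);print(px,cv2.cvtColor(it,cv2.COLOR_RGB2HSV)[v,u])
hs=cv2.cvtColor(it,cv2.COLOR_RGB2HSV)
for n,(x0,x1,y0,y1) in {"eared":(85,190,180,255),"handle":(305,415,185,260)}.items():
    c=it[y0:y1,x0:x1].astype(int)
    m=((c[:,:,0]<135)&(c[:,:,0]-c[:,:,2]>40)).astype(np.uint8)
    k,l,st,ce=cv2.connectedComponentsWithStats(m)
    for i in range(1,k):
        if st[i,4]>200: print(n,ce[i]+[x0,y0],st[i],onz(Pt,ce[i]+[x0,y0],.012))
E
```

```text
round_biscuit [222. 232.] [316. 240.] [ 0.4521  0.0702 -0.0058] z0: [0.4557 0.0689] [0.4478 0.0788]
ring_biscuit [259. 112.] [208. 185.] [ 0.718  -0.0278  0.074 ] z0: [ 0.7807 -0.026 ] [ 0.6829 -0.1274]
ring_biscuit [259. 112.] [163. 208.] [ 0.7756 -0.0266 -0.0003] z0: [ 0.7807 -0.026 ] [ 0.7674 -0.0232]
ring_biscuit [259. 112.] [354. 205.] [0.5954 0.0394 0.1816] z0: [ 0.7807 -0.026 ] [ 0.3522 -0.0442]
ring_biscuit [259. 112.] [232. 140.] [ 0.676  -0.0284  0.1775] z0: [ 0.7807 -0.026 ] [ 0.65   -0.4025]
ring_biscuit [392. 162.] [208. 185.] [ 0.7066 -0.4295 -0.1773] z0: [ 0.6446 -0.3791] [ 0.6829 -0.1274]
ring_biscuit [392. 162.] [163. 208.] [ 0.7994 -0.4565 -0.299 ] z0: [ 0.6446 -0.3791] [ 0.7674 -0.0232]
ring_biscuit [392. 162.] [354. 205.] [ 0.5162 -0.3364 -0.0603] z0: [ 0.6446 -0.3791] [ 0.3522 -0.0442]
ring_biscuit [392. 162.] [232. 140.] [ 0.6444 -0.3762  0.0104] z0: [ 0.6446 -0.3791] [ 0.65   -0.4025]
ring_biscuit [275. 190.] [208. 185.] [ 0.6075 -0.0648  0.0299] z0: [ 0.566  -0.0694] [ 0.6829 -0.1274]
ring_biscuit [275. 190.] [163. 208.] [ 0.6581 -0.0515 -0.0208] z0: [ 0.566  
[... 805 characters left out ...]
0: [0.574  0.0744] [0.5699 0.0708]
short_nozzle [251. 153.] [252. 236.] [ 0.634   0.0006 -0.0357] z0: [ 0.6666 -0.0052] [0.5699 0.0708]
eared_board [132. 215.] [299. 340.] [0.4969 0.3041 0.0037] z0: [0.4974 0.3052] [0.4962 0.3014]
handle_board [365. 220.] [287. 152.] [ 0.4883 -0.3023  0.0089] z0: [ 0.4892 -0.3043] [ 0.487 -0.322]
handle_board [365. 220.] [209. 184.] [ 0.5913 -0.3247 -0.1119] z0: [ 0.4892 -0.3043] [ 0.6821 -0.1289]
(172, 338) [ 18 121 129]
(235, 338) [ 14 150  90]
(174, 316) [ 14 152  87]
(597, 340) [ 13 162  88]
(570, 372) [ 19 121 129]
eared [133.711  218.6981] [   7    5   93   62 4024] [0.487  0.2974]
handle [362.8661 224.4045] [   6   11   99   59 3451] [ 0.4773 -0.2964]
```

Run:
```python
from h import *
np.set_printoptions(precision=4,suppress=True)
it,Pt=cam("top"); is_,Ps=cam("side")
hs=cv2.cvtColor(it,cv2.COLOR_RGB2HSV)
def comps(m,box,amin,z):
    x0,x1,y0,y1=box; k=np.zeros_like(m); k[y0:y1,x0:x1]=m[y0:y1,x0:x1]
    out=[]
    for c in cv2.findContours(k,cv2.RETR_EXTERNAL,cv2.CHAIN_APPROX_NONE)[0]:
        if cv2.contourArea(c)>amin:
            w=np.array([onz(Pt,p[0],z) for p in c],np.float32); mm=cv2.minAreaRect(w); e=cv2.minEnclosingCircle(w)
            mo=cv2.moments(c); ct=(mo['m10']/mo['m00'],mo['m01']/mo['m00'])
            out.append((cv2.contourArea(c),np.array(ct),onz(Pt,ct,z),"rect",np.array(mm[0]),np.array(mm[1]),mm[2]))
    return out
well=((hs[...,2]<110)&(hs[...,1]>110)).astype(np.uint8)
for n,b in {"eared":(88,190,182,255),"handle":(320,415,185,260)}.items():
    for o in comps(well,b,100,.0135): print("well",n,*o)
    bd=((hs[...,1]>80)).astype(np.uint8)
    for o in comps(bd,b,1500,.016): print("board",n,*o)
bis=((hs[...,1]>150)&(hs[...,2]>130)).astype(np.uint8)
for n,b in {"round":(200,245,215,250),"obl":(232,268,138,166),"ring":(270,310,132,168)}.items():
    for o in comps(bis,b,100,.014): print(n,*o)
for q in ["round_biscuit","oblong_biscuit","tall_nozzle","short_nozzle","small_jar","large_jar"]:
  for n,P in (("top",Pt),("side",Ps)):
    for d in nets.cut_out(n,q)[:2]:
        ys,xs=np.nonzero(d["pixels"]); 
        if len(xs): print(q,n,round(d["confidence"],2),"cen",np.array([xs.mean(),ys.mean()]),"box",xs.min(),xs.max(),ys.min(),ys.max(),onz(P,(xs.mean(),ys.mean()),.015))
# small jar by hand: lid seen in top 269,233
c=it[222:246,256:284].astype(int).sum(2); print(np.percentile(c,[5,50,95]))
```

```text
well eared 371.5 [109.9628 229.9605] [0.4571 0.3572] rect [0.4572 0.3571] [0.057  0.0572] 3.1022605895996094
well eared 1009.0 [150.4947 215.6693] [0.4951 0.2536] rect [0.4958 0.2536] [0.0939 0.0941] 46.75037384033203
well eared 350.5 [111.1203 202.2786] [0.5293 0.3583] rect [0.5291 0.3581] [0.0576 0.0552] 29.355424880981445
board eared 4711.0 [136.4952 216.1023] [0.4935 0.2893] rect [0.4958 0.286 ] [0.1585 0.238 ] 0.5307602286338806
well handle 374.0 [345.8382 227.5704] [ 0.4687 -0.2522] rect [ 0.469  -0.2526] [0.0556 0.0571] 44.86690902709961
well handle 1056.0 [382.5938 217.0625] [ 0.4966 -0.3473] rect [ 0.497  -0.3471] [0.0952 0.0937] 88.68193054199219
board handle 3598.5 [364.0737 222.6725] [ 0.4815 -0.2987] rect [ 0.4791 -0.289 ] [0.1182 0.2297] 16.74485969543457
round 347.0 [221.8295 232.9544] [0.452  0.0671] rect [0.4522 0.0674] [0.0544 0.0562] 27.06560516357422
obl 123.0 [248.9837 150.1084] [ 0.6711 -0.    ] rect [ 0.6687 -0.0027] [0.0325 0.053 ] 0.37128400802612305
ring 309.0 [289.3064 149.3997] [ 0.6737 -0.1066] rect [ 0.6735 -0.1071] [0.0514 0.0555] 0.3629901111125946
rou
[... 305 characters left out ...]
2 143 159 [ 0.6687 -0.0036]
oblong_biscuit side 0.65 cen [207.7098 209.2471] box 196 218 201 221 [0.6645 0.0023]
tall_nozzle top 0.62 cen [275.569  188.6724] box 270 281 183 195 [ 0.5683 -0.0708]
tall_nozzle side 0.8 cen [255.5397 190.1258] box 249 263 174 202 [ 0.5681 -0.0779]
short_nozzle side 0.58 cen [252.1321 230.18  ] box 242 262 217 242 [0.5695 0.0723]
small_jar top 0.76 cen [269.5181 232.6321] box 263 277 225 240 [ 0.4538 -0.0558]
small_jar side 0.84 cen [308.6619 192.4139] box 299 318 179 206 [ 0.4498 -0.0701]
large_jar top 0.94 cen [204.0811 145.6897] box 192 216 133 158 [0.682  0.1191]
large_jar side 0.93 cen [190.7933 234.7569] box 174 207 211 260 [0.6835 0.0891]
[370. 386. 402.]
```

Both views agree to a few mm. The wells lie at eared large (0.496,0.254), eared small (0.457,0.357) and (0.529,0.358), handle large (0.497,−0.347), handle small (0.469,−0.252). Now I turn the tool so the fingers close along world x.

Call:
servo_tool(xyz=[[0,0,0],[0,0,0],[0,0,0],[0,0,0],[0,0,0],[0,0,0],[0,0,0],[0,0,0],[0,0,0],[0,0,0]], twist=[[0,0,-0.154],[0,0,-0.154],[0,0,-0.154],[0,0,-0.154],[0,0,-0.154],[0,0,-0.154],[0,0,-0.154],[0,0,-0.154],[0,0,-0.154],[0,0,-0.154]], claw=[-1,-1,-1,-1,-1,-1,-1,-1,-1,-1])

```text
time_s: 3.58
position: [0.1957, -0.514, 0.2388]
tool_rot: [[-0.008, 1.0, -0.0], [1.0, 0.008, -0.0], [-0.0, -0.0, -1.0]]
ft_force: [-0.2, 0.2, -0.2]
width: 0.0883
gripper_force: 0.0
```

Call:
servo_tool(xyz=[[0.109,0.062,0],[0.109,0.062,0],[0.109,0.062,0],[0.109,0.062,0],[0.109,0.062,0],[0.109,0.062,0],[0.109,0.062,0],[0.109,0.062,0],[0.109,0.062,0],[0.109,0.062,0]], twist=[[0,0,0],[0,0,0],[0,0,0],[0,0,0],[0,0,0],[0,0,0],[0,0,0],[0,0,0],[0,0,0],[0,0,0]], claw=[-1,-1,-1,-1,-1,-1,-1,-1,-1,-1])

```text
time_s: 4.42
position: [0.3505, -0.2397, 0.2389]
tool_rot: [[-0.002, 1.0, 0.0], [1.0, 0.002, -0.0], [-0.0, 0.0, -1.0]]
ft_force: [1.0, -1.1, 0.5]
width: 0.0879
gripper_force: 0.0
```

Call:
servo_tool(xyz=[[0.109,0.062,0],[0.109,0.062,0],[0.109,0.062,0],[0.109,0.062,0],[0.109,0.062,0],[0.109,0.062,0],[0.109,0.062,0],[0.109,0.062,0],[0.109,0.062,0],[0,0,0]], twist=[[0,0,0],[0,0,0],[0,0,0],[0,0,0],[0,0,0],[0,0,0],[0,0,0],[0,0,0],[0,0,0],[0,0,0]], claw=[-1,-1,-1,-1,-1,-1,-1,-1,-1,-1])

```text
time_s: 5.25
position: [0.4904, 0.0081, 0.2386]
tool_rot: [[-0.007, 1.0, 0.001], [1.0, 0.007, 0.001], [0.001, 0.001, -1.0]]
ft_force: [-0.7, -0.2, -0.8]
width: 0.0883
gripper_force: 0.0
```

Run:
```python
from h import *
np.set_printoptions(precision=4,suppress=True)
iw,Pw=cam("wrist"); print(manip.state()["position"])
cv2.imwrite("pics/w1.png",cv2.resize(iw[:,:,::-1],(800,600),interpolation=cv2.INTER_CUBIC))
it,Pt=cam("top"); is_,Ps=cam("side")
for q in "round_biscuit oblong_biscuit tall_nozzle short_nozzle small_jar large_jar".split():
    for d in nets.cut_out("wrist",q)[:2]:
        ys,xs=np.nonzero(d["pixels"]); print(q,round(d["confidence"],2),"box",xs.min(),xs.max(),ys.min(),ys.max(),"z0/.014",onz(Pw,d["position"],0),onz(Pw,d["position"],.014),cv2.minAreaRect(np.array([onz(Pw,p,.014) for p in zip(xs,ys)],np.float32)))
    w=[d["position"] for d in nets.spot_point("wrist",q)[:2]]; s=[d["position"] for d in nets.spot_point("side",q)[:1]]; t=[d["position"] for d in nets.spot_point("top",q)[:1]]
    for a in w: print("  pt",np.round(a),onz(Pw,a,0),"side/wrist",[tri(Pw,a,Ps,b) for b in s],"top/side",[tri(Pt,c,Ps,b) for c in t for b in s])
```

```text
[0.4895 0.0063 0.2385]
round_biscuit 0.9 box 203 253 96 146 z0/.014 [0.4508 0.069 ] [0.4522 0.0694] ((0.45374658703804016, 0.06799143552780151), (0.06556490808725357, 0.06323575228452682), 0.41588646173477173)
  pt [229. 125.] [0.4536 0.0635] side/wrist [array([ 0.4499,  0.0632, -0.0133])] top/side [array([ 0.4487,  0.0726, -0.006 ])]
oblong_biscuit 0.95 box 366 405 151 197 z0/.014 [ 0.6765 -0.0014] [0.6698 0.0015] ((0.6689932942390442, -0.0010609738528728485), (0.04768054187297821, 0.06481555849313736), 0.06398166716098785)
  pt [382. 176.] [ 0.6714 -0.0069] side/wrist [array([ 0.6686, -0.0059,  0.0033])] top/side [array([ 0.6685, -0.011 , -0.0007])]
tall_nozzle 0.56 box 299 322 208 237 z0/.014 [ 0.5777 -0.0797] [ 0.5745 -0.0739] ((0.570264995098114, -0.07302496582269669), (0.03331636264920235, 0.045863065868616104), 2.8375301361083984)
tall_nozzle 0.47 box 213 244 195 232 z0/.014 [ 0.454  -0.0647] [ 0.4553 -0.0595] ((0.452992707490921, -0.05992250517010689), (0.05781847983598709, 0.04261895641684532), 70.84213256835938)
  pt [311. 218.] [ 0.5733 -0.0715] side/wrist [array([ 0.5716,
[... 702 characters left out ...]
 0.4518 -0.069 ] [ 0.4532 -0.0636] ((0.4518880546092987, -0.05945741385221481), (0.055737994611263275, 0.04364784061908722), 83.0240249633789)
  pt [234. 208.] [ 0.4587 -0.0552] side/wrist [array([ 0.4517, -0.056 , -0.004 ])] top/side [array([ 0.4565, -0.0561, -0.0028])]
large_jar 0.56 box 380 458 49 104 z0/.014 [0.7091 0.1213] [0.7011 0.1197] ((0.6958212852478027, 0.11905509233474731), (0.09655982255935669, 0.06200958415865898), 19.710487365722656)
  pt [399.  84.] [0.6774 0.1169] side/wrist [array([0.6733, 0.1171, 0.0033])] top/side [array([0.6754, 0.1139, 0.0004])]
  pt [383. 173.] [ 0.672  -0.0017] side/wrist [array([ 0.713 , -0.0213, -0.1093])] top/side [array([0.6754, 0.1139, 0.0004])]
```

View pics/w1.png

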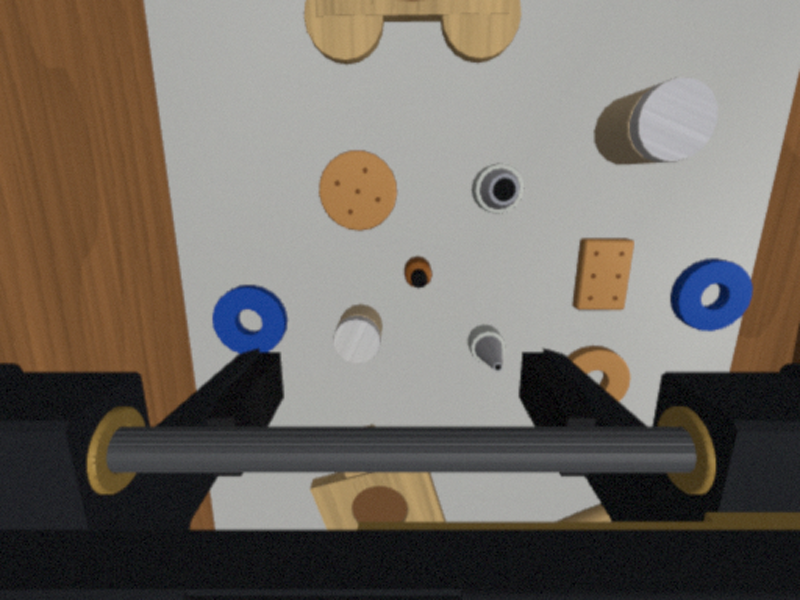

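Wrist view (800 px): round biscuit with five spots and no hole (357,190), short nozzle with wide mouth (497,188), tall nozzle (488,345), small jar (357,335), oblong (605,273), ring (600,375). Choices are confirmed, so I go for the round biscuit first.

Call:
servo_tool(xyz=[[0.081,-0.049,0.1],[0.081,-0.049,0.1],[0.081,-0.049,0.1],[0,0,0.12],[0,0,0.12],[0,0,0.12],[0,0,0.12],[0,0,0.06],[0,0,0],[0,0,0]], twist=[[0,0,0],[0,0,0],[0,0,0],[0,0,0],[0,0,0],[0,0,0],[0,0,0],[0,0,0],[0,0,0],[0,0,0]], claw=[-1,-1,-1,-1,-1,-1,-1,-1,-1,-1])

```text
time_s: 7.43
position: [0.452, 0.0652, 0.0287]
tool_rot: [[-0.002, 1.0, -0.001], [1.0, 0.002, 0.0], [0.0, -0.001, -1.0]]
ft_force: [0.8, 0.3, 0.6]
width: 0.0878
gripper_force: 0.0
```

Call:
servo_tool(xyz=[[0.008,0,0.05],[0,0,0.04],[0,0,0],[0,0,0],[0,0,0],[0,0,0],[0,0,0],[0,0,0]], twist=[[0,0,0],[0,0,0],[0,0,0],[0,0,0],[0,0,0],[0,0,0],[0,0,0],[0,0,0]], claw=[-1,-1,-1,1,1,1,1,1])

```text
time_s: 8.1
position: [0.4525, 0.0671, 0.007]
tool_rot: [[-0.002, 1.0, 0.002], [1.0, 0.002, -0.0], [-0.0, 0.002, -1.0]]
ft_force: [-1.6, 0.0, 6.6]
width: 0.0647
gripper_force: 30.0
```

Call:
servo_tool(xyz=[[0,0,-0.08],[0,0,-0.12],[0,0,-0.12],[0.12,0.029,0],[0.12,0.029,0],[0.12,0.029,0],[0.12,0.029,0],[0.12,0.029,0],[0.12,0.027,0],[0.026,0,0.04]], twist=[[0,0,0],[0,0,0],[0,0,0],[0,0,0],[0,0,0],[0,0,0],[0,0,0],[0,0,0],[0,0,0],[0,0,0]], claw=[1,1,1,1,1,1,1,1,1,1])

```text
time_s: 8.93
position: [0.4959, 0.2575, 0.0777]
tool_rot: [[-0.005, 1.0, 0.005], [1.0, 0.005, 0.002], [0.002, 0.005, -1.0]]
ft_force: [-0.3, -0.7, -0.2]
width: 0.065
gripper_force: 30.0
```

Call:
servo_tool(xyz=[[0,0,0.08],[0,0,0.08],[0,0,0],[0,0,0]], twist=[[0,0,0],[0,0,0],[0,0,0],[0,0,0]], claw=[1,1,1,1])

```text
time_s: 9.27
position: [0.494, 0.2533, 0.0358]
tool_rot: [[-0.002, 1.0, -0.002], [1.0, 0.002, -0.001], [-0.001, -0.002, -1.0]]
ft_force: [0.0, -0.7, -0.5]
width: 0.0652
gripper_force: 30.0
```

Call:
servo_tool(xyz=[[0,0.004,0.04],[0,0,0.028],[0,0,0],[0,0,0]], twist=[[0,0,0],[0,0,0],[0,0,0],[0,0,0]], claw=[1,1,1,1])

```text
time_s: 9.6
position: [0.4955, 0.2536, 0.0193]
tool_rot: [[-0.002, 1.0, -0.0], [1.0, 0.002, -0.0], [-0.0, -0.0, -1.0]]
ft_force: [0.2, 0.1, 0.1]
width: 0.0651
gripper_force: 30.0
```

Call:
servo_tool(xyz=[[0,0,0],[0,0,0],[0,0,0],[0,0,-0.08],[0,0,-0.12],[0,0,-0.12],[0,0,-0.08],[0,0,0]], twist=[[0,0,0],[0,0,0],[0,0,0],[0,0,0],[0,0,0],[0,0,0],[0,0,0],[0,0,0]], claw=[-0.8,-0.8,-0.8,-0.8,-0.8,-0.8,-0.8,-0.8])

```text
time_s: 10.27
position: [0.4972, 0.2543, 0.1236]
tool_rot: [[-0.003, 1.0, 0.008], [1.0, 0.003, 0.002], [0.002, 0.008, -1.0]]
ft_force: [0.5, 0.2, 0.0]
width: 0.0794
gripper_force: 0.0
```

Call:
servo_tool(xyz=[[-0.124,-0.017,0],[-0.124,-0.017,0],[-0.124,-0.017,0],[-0.124,-0.017,0],[-0.124,-0.017,0],[-0.124,-0.017,0],[-0.124,-0.017,0],[-0.124,-0.017,0],[-0.124,-0.017,0],[-0.124,-0.017,0]], twist=[[0,0,0],[0,0,0],[0,0,0],[0,0,0],[0,0,0],[0,0,0],[0,0,0],[0,0,0],[0,0,0],[0,0,0]], claw=[-0.6,-0.6,-0.6,-0.6,-0.6,-0.6,-0.6,-0.6,-0.6,-0.6])

```text
time_s: 11.1
position: [0.453, -0.0576, 0.1186]
tool_rot: [[-0.003, 1.0, -0.001], [1.0, 0.003, 0.0], [0.0, -0.001, -1.0]]
ft_force: [1.1, -0.3, 0.1]
width: 0.0708
gripper_force: 0.0
```

Call:
servo_tool(xyz=[[0,0,0],[0,0,0.08],[0,0,0.08],[0,0,0],[0,0,0]], twist=[[0,0,0],[0,0,0],[0,0,0],[0,0,0],[0,0,0]], claw=[-0.6,-0.6,-0.6,-0.6,-0.6])

```text
time_s: 11.52
position: [0.4533, -0.0558, 0.0787]
tool_rot: [[-0.003, 1.0, -0.002], [1.0, 0.003, 0.001], [0.001, -0.002, -1.0]]
ft_force: [0.1, -0.1, 1.0]
width: 0.0708
gripper_force: 0.0
```

Run:
```python
from h import *
np.set_printoptions(precision=4,suppress=True)
iw,Pw=cam("wrist"); print(manip.state()["position"])
it,Pt=cam("top")
a=np.hstack([cv2.resize(iw,(400,300)),cv2.resize(it[170:260,80:200],(400,300),interpolation=cv2.INTER_CUBIC)])
cv2.imwrite("pics/w2.png",a[:,:,::-1])
for d in nets.cut_out("top","round_biscuit")[:1]: print(onz(Pt,d["position"],.025))
for q in ["small_jar","tall_nozzle"]:
  for d in nets.cut_out("wrist",q)[:1]: ys,xs=np.nonzero(d["pixels"]);print(q,d["confidence"],xs.min(),xs.max(),ys.min(),ys.max(),onz(Pw,(xs.mean(),ys.min()+(xs.max()-xs.min())/2),.048))
  print([onz(Pw,d["position"],0) for d in nets.spot_point("wrist",q)[:1]])
```

```text
[ 0.4539 -0.056   0.0794]
[0.5015 0.2527]
small_jar 0.57 228 285 175 241 [ 0.4538 -0.0442]
[array([ 0.4538, -0.0508])]
[array([ 0.573 , -0.0694])]
```

View pics/w2.png

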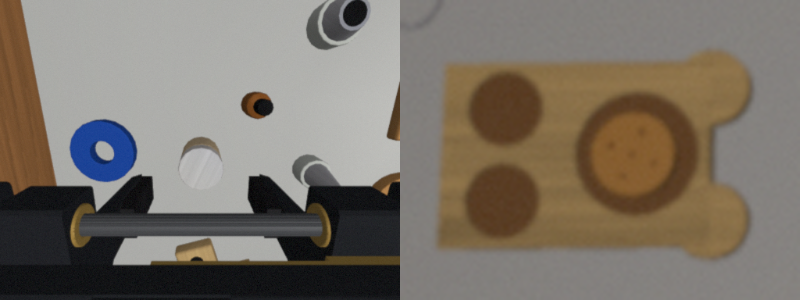

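Round biscuit is centred in the large well (right panel 632,155 against well 636,153). In the left panel the small jar at (200,165) stands between the fingers. Descending on it.

Call:
servo_tool(xyz=[[0.012,0,0.08],[0,0,0.1],[0,0,0.08],[0,0,0],[0,0,0],[0,0,0],[0,0,0],[0,0,0],[0,0,0]], twist=[[0,0,0],[0,0,0],[0,0,0],[0,0,0],[0,0,0],[0,0,0],[0,0,0],[0,0,0],[0,0,0]], claw=[-0.6,-0.6,-0.6,-0.6,1,1,1,1,1])

```text
time_s: 12.62
position: [0.4541, -0.0535, 0.015]
tool_rot: [[-0.003, 1.0, 0.001], [1.0, 0.003, -0.001], [-0.001, 0.001, -1.0]]
ft_force: [2.2, -0.9, 4.3]
width: 0.0393
gripper_force: 26.3
```

Call:
servo_tool(xyz=[[0,0,-0.08],[0,0,-0.12],[0,0,-0.12],[0,0,-0.12],[0.137,0.001,0],[0.137,0.001,0],[0.137,0.001,0],[0.137,0.001,0],[0.137,0.001,0],[0.137,0.001,0]], twist=[[0,0,0],[0,0,0],[0,0,0],[0,0,0],[0,0,0],[0,0,0],[0,0,0],[0,0,0],[0,0,0],[0,0,0]], claw=[1,1,1,1,1,1,1,1,1,1])

```text
time_s: 13.45
position: [0.4544, 0.1538, 0.1247]
tool_rot: [[-0.002, 1.0, 0.001], [1.0, 0.002, 0.0], [0.0, 0.001, -1.0]]
ft_force: [-0.2, -0.2, -0.7]
width: 0.0394
gripper_force: 30.0
```

Call:
servo_tool(xyz=[[0.137,0.001,0],[0.137,0.001,0],[0.137,0.001,0],[0.137,0.001,0],[0.137,0.001,0],[0.137,0.001,0],[0,0,0.1],[0,0,0.12],[0,0,0],[0,0,0]], twist=[[0,0,0],[0,0,0],[0,0,0],[0,0,0],[0,0,0],[0,0,0],[0,0,0],[0,0,0],[0,0,0],[0,0,0]], claw=[1,1,1,1,1,1,1,1,1,1])

```text
time_s: 14.28
position: [0.4552, 0.3574, 0.0689]
tool_rot: [[-0.002, 1.0, -0.002], [1.0, 0.002, -0.001], [-0.001, -0.002, -1.0]]
ft_force: [0.4, -0.4, 0.5]
width: 0.039
gripper_force: 30.0
```

Call:
servo_tool(xyz=[[0,0.006,0.08],[0,0,0.05],[0,0,0.039],[0,0,0],[0,0,0]], twist=[[0,0,0],[0,0,0],[0,0,0],[0,0,0],[0,0,0]], claw=[1,1,1,1,1])

```text
time_s: 14.7
position: [0.4578, 0.3577, 0.0281]
tool_rot: [[-0.002, 1.0, 0.001], [1.0, 0.002, 0.001], [0.001, 0.001, -1.0]]
ft_force: [0.6, 0.7, -0.2]
width: 0.039
gripper_force: 30.0
```

Call:
servo_tool(xyz=[[0,0,0],[0,0,0],[0,0,0],[0,0,-0.08],[0,0,-0.12],[0,0,-0.12],[0,0,-0.08],[0,0,0]], twist=[[0,0,0],[0,0,0],[0,0,0],[0,0,0],[0,0,0],[0,0,0],[0,0,0],[0,0,0]], claw=[-0.3,-0.3,-0.3,-0.3,-0.3,-0.3,-0.3,-0.3])

```text
time_s: 15.37
position: [0.4588, 0.3586, 0.1318]
tool_rot: [[-0.003, 1.0, 0.008], [1.0, 0.003, 0.004], [0.004, 0.008, -1.0]]
ft_force: [0.5, 1.3, -0.3]
width: 0.0573
gripper_force: 0.0
```

Call:
servo_tool(xyz=[[-0.132,0.035,0],[-0.132,0.035,0],[-0.132,0.035,0],[-0.132,0.035,0],[-0.132,0.035,0],[-0.132,0.035,0],[-0.132,0.035,0],[-0.132,0.035,0],[-0.132,0.035,0],[-0.132,0.035,0]], twist=[[0,0,0],[0,0,0],[0,0,0],[0,0,0],[0,0,0],[0,0,0],[0,0,0],[0,0,0],[0,0,0],[0,0,0]], claw=[-0.3,-0.3,-0.3,-0.3,-0.3,-0.3,-0.3,-0.3,-0.3,-0.3])

```text
time_s: 16.2
position: [0.5455, 0.0263, 0.1264]
tool_rot: [[-0.003, 1.0, -0.001], [1.0, 0.003, 0.0], [0.0, -0.001, -1.0]]
ft_force: [0.8, -0.3, -0.3]
width: 0.0573
gripper_force: 0.0
```

Call:
servo_tool(xyz=[[-0.132,0.035,0],[-0.132,0.035,0],[-0.132,0.034,0],[0,0,0.06],[0,0,0],[0,0,0]], twist=[[0,0,0],[0,0,0],[0,0,0],[0,0,0],[0,0,0],[0,0,0]], claw=[-0.3,-0.3,-0.3,-0.3,-0.3,-0.3])

```text
time_s: 16.7
position: [0.5711, -0.0707, 0.111]
tool_rot: [[-0.002, 1.0, -0.003], [1.0, 0.002, 0.001], [0.001, -0.003, -1.0]]
ft_force: [-0.1, 0.1, 0.6]
width: 0.0575
gripper_force: 0.0
```

Run:
```python
from h import *
np.set_printoptions(precision=4,suppress=True)
iw,Pw=cam("wrist"); print(manip.state()["position"])
it,Pt=cam("top")
a=np.hstack([cv2.resize(iw,(400,300)),cv2.resize(it[170:260,80:200],(400,300),interpolation=cv2.INTER_CUBIC)])
cv2.imwrite("pics/w3.png",a[:,:,::-1])
q="tall_nozzle"
for d in nets.cut_out("wrist",q)[:1]: ys,xs=np.nonzero(d["pixels"]);print(q,d["confidence"],xs.min(),xs.max(),ys.min(),ys.max())
print([(d["position"],onz(Pw,d["position"],0)) for d in nets.spot_point("wrist",q)[:1]], proj(Pw,[.571,-.0705,0]),proj(Pw,[.571,-.0705,.062]))
```

```text
[ 0.5714 -0.0703  0.1118]
tall_nozzle 0.9 238 272 172 213
[([255.8, 189.4], array([ 0.5709, -0.0712]))] [255.9443 188.658 ] [255.7106 210.2058]
```

View pics/w3.png

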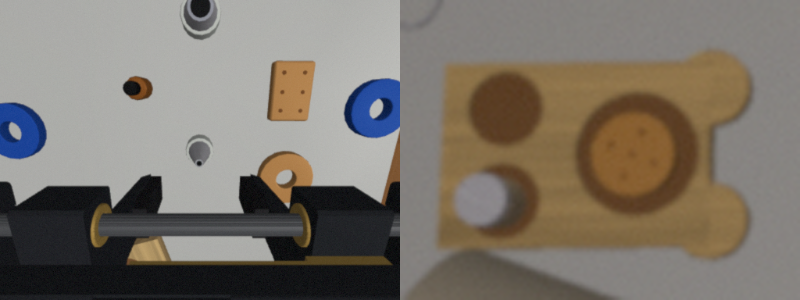

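Left panel: the tall nozzle at (200,150) is centred between the fingers. Right panel: the jar stands in the lower small well, its lid shifted by parallax. Descend and grip the collar.

Call:
servo_tool(xyz=[[0,0,0.1],[0,0,0.12],[0,0,0.12],[0,0,0.072],[0,0,0],[0,0,0],[0,0,0],[0,0,0],[0,0,0]], twist=[[0,0,0],[0,0,0],[0,0,0],[0,0,0],[0,0,0],[0,0,0],[0,0,0],[0,0,0],[0,0,0]], claw=[-0.3,-0.3,-0.3,-0.3,-0.3,1,1,1,1])

```text
time_s: 17.65
position: [0.5724, -0.0711, 0.0104]
tool_rot: [[-0.003, 1.0, 0.002], [1.0, 0.003, -0.001], [-0.001, 0.002, -1.0]]
ft_force: [-0.3, -0.6, 0.4]
width: 0.0328
gripper_force: 0.1
```

Call:
servo_tool(xyz=[[0,0,0],[0,0,0],[0,0,-0.08],[0,0,-0.12],[0,0,-0.12],[0,0,-0.12],[0.132,-0.013,0],[0.132,-0.013,0],[0.132,-0.013,0],[0.132,-0.013,0]], twist=[[0,0,0],[0,0,0],[0,0,0],[0,0,0],[0,0,0],[0,0,0],[0,0,0],[0,0,0],[0,0,0],[0,0,0]], claw=[1,1,1,1,1,1,1,1,1,1])

```text
time_s: 18.48
position: [0.5582, 0.0622, 0.1197]
tool_rot: [[-0.002, 1.0, 0.001], [1.0, 0.002, -0.0], [-0.0, 0.001, -1.0]]
ft_force: [0.6, -0.1, -0.3]
width: 0.0312
gripper_force: 30.0
```

Call:
servo_tool(xyz=[[0.132,-0.013,0],[0.132,-0.013,0],[0.132,-0.013,0],[0.132,-0.013,0],[0.132,-0.013,0],[0.132,-0.013,0],[0.132,-0.013,0],[0.132,-0.013,0],[0.132,-0.013,0],[0,0,0]], twist=[[0,0,0],[0,0,0],[0,0,0],[0,0,0],[0,0,0],[0,0,0],[0,0,0],[0,0,0],[0,0,0],[0,0,0]], claw=[1,1,1,1,1,1,1,1,1,1])

```text
time_s: 19.32
position: [0.527, 0.3628, 0.1192]
tool_rot: [[-0.007, 1.0, 0.001], [1.0, 0.007, 0.002], [0.002, 0.001, -1.0]]
ft_force: [-0.5, 0.3, -1.3]
width: 0.031
gripper_force: 30.0
```

Call:
servo_tool(xyz=[[0,0,0.1],[0,0,0.1],[0,0,0.08],[0,0,0],[0,0,0]], twist=[[0,0,0],[0,0,0],[0,0,0],[0,0,0],[0,0,0]], claw=[1,1,1,1,1])

```text
time_s: 19.73
position: [0.5284, 0.3575, 0.049]
tool_rot: [[-0.002, 1.0, -0.001], [1.0, 0.002, -0.001], [-0.001, -0.001, -1.0]]
ft_force: [0.7, 0.3, 0.1]
width: 0.031
gripper_force: 30.0
```

Call:
servo_tool(xyz=[[0,0.004,0.06],[0,0,0.04],[0,0,0.016],[0,0,0],[0,0,0]], twist=[[0,0,0],[0,0,0],[0,0,0],[0,0,0],[0,0,0]], claw=[1,1,1,1,1])

```text
time_s: 20.15
position: [0.5299, 0.3579, 0.021]
tool_rot: [[-0.002, 1.0, 0.001], [1.0, 0.002, 0.001], [0.001, 0.001, -1.0]]
ft_force: [0.8, -0.3, 1.7]
width: 0.0313
gripper_force: 30.0
```

Call:
servo_tool(xyz=[[0,0,0],[0,0,0],[0,0,0],[0,0,-0.08],[0,0,-0.12],[0,0,-0.12],[0,0,-0.12],[0,0,0]], twist=[[0,0,0],[0,0,0],[0,0,0],[0,0,0],[0,0,0],[0,0,0],[0,0,0],[0,0,0]], claw=[-0.07,-0.07,-0.07,-0.07,-0.07,-0.07,-0.07,-0.07])

```text
time_s: 20.82
position: [0.5315, 0.3589, 0.1364]
tool_rot: [[-0.003, 1.0, 0.01], [1.0, 0.003, 0.004], [0.004, 0.01, -1.0]]
ft_force: [-0.1, 0.8, 0.9]
width: 0.0472
gripper_force: 0.0
```

Call:
servo_tool(xyz=[[-0.1276,0.0187,0],[-0.1276,0.0187,0],[-0.1276,0.0187,0],[-0.1276,0.0187,0],[-0.1276,0.0187,0],[-0.1276,0.0187,0],[-0.1276,0.0187,0],[-0.1276,0.0187,0],[-0.1276,0.0187,0],[0,0,0]], twist=[[0,0,0],[0,0,0],[0,0,0],[0,0,0],[0,0,0],[0,0,0],[0,0,0],[0,0,0],[0,0,0],[0,0,0]], claw=[-0.4,-0.4,-0.4,-0.4,-0.4,-0.4,-0.4,-0.4,-0.4,-0.4])

```text
time_s: 21.65
position: [0.5732, 0.0661, 0.1297]
tool_rot: [[0.002, 1.0, 0.0], [1.0, -0.002, -0.001], [-0.001, 0.0, -1.0]]
ft_force: [1.4, -0.5, -0.2]
width: 0.0616
gripper_force: 0.0
```

Call:
servo_tool(xyz=[[0,0,0],[0,0,0],[0,0,0],[0,0,0],[0,0,0],[0,0,0],[0,0,0],[0,0,0],[0,0,0],[0,0,0]], twist=[[0,0,0.147],[0,0,0.147],[0,0,0.147],[0,0,0.147],[0,0,0.147],[0,0,0.147],[0,0,0.147],[0,0,0.147],[0,0,0.147],[0,0,0.147]], claw=[-0.4,-0.4,-0.4,-0.4,-0.4,-0.4,-0.4,-0.4,-0.4,-0.4])

```text
time_s: 22.48
position: [0.5721, 0.0714, 0.1297]
tool_rot: [[0.916, 0.402, -0.0], [0.402, -0.916, 0.0], [-0.0, -0.0, -1.0]]
ft_force: [-0.1, 0.0, 0.3]
width: 0.0612
gripper_force: 0.0
```

Call:
servo_tool(xyz=[[0,0,0.06],[0,0,0],[0,0,0]], twist=[[0,0,0],[0,0,0],[0,0,0]], claw=[-0.4,-0.4,-0.4])

```text
time_s: 22.73
position: [0.5718, 0.0713, 0.1145]
tool_rot: [[0.913, 0.408, -0.002], [0.408, -0.913, 0.0], [-0.002, -0.001, -1.0]]
ft_force: [0.0, 0.2, 0.9]
width: 0.0617
gripper_force: 0.0
```

Run:
```python
from h import *
np.set_printoptions(precision=4,suppress=True)
iw,Pw=cam("wrist"); s=manip.state();print(s["position"],s["tool_rot"][0],s["time_s"])
it,Pt=cam("top")
a=np.hstack([cv2.resize(iw,(400,300)),cv2.resize(it[170:260,80:200],(400,300),interpolation=cv2.INTER_CUBIC)])
cv2.imwrite("pics/w4.png",a[:,:,::-1])
q="short_nozzle"
for d in nets.cut_out("wrist",q)[:1]: ys,xs=np.nonzero(d["pixels"]);print(q,d["confidence"],xs.min(),xs.max(),ys.min(),ys.max(),onz(Pw,d["position"],.02))
print([(d["position"],onz(Pw,d["position"],0)) for d in nets.spot_point("wrist",q)[:1]])
```

```text
[0.5722 0.0712 0.115 ] [ 0.9132  0.4074 -0.0005] 22.7833
short_nozzle 0.89 235 279 170 215 [0.5737 0.0706]
[([255.9, 190.8], array([0.5693, 0.0704]))]
```

View pics/w4.png

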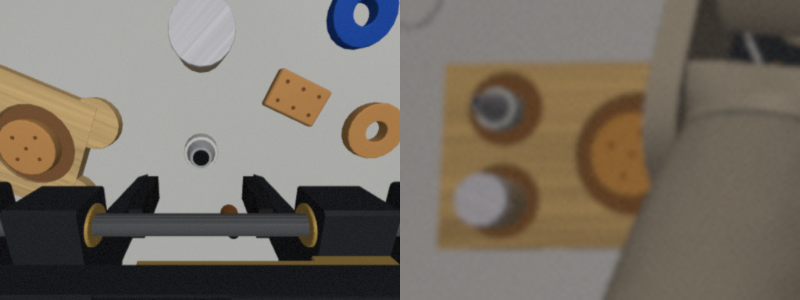

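The short nozzle at (201,153) is centred between the fingers. Right panel: the tall nozzle is upright in the upper small well. Descending.

Call:
servo_tool(xyz=[[0,0,0.1],[0,0,0.12],[0,0,0.12],[0,0,0.084],[0,0,0],[0,0,0],[0,0,0],[0,0,0],[0,0,0],[0,0,0]], twist=[[0,0,0],[0,0,0],[0,0,0],[0,0,0],[0,0,0],[0,0,0],[0,0,0],[0,0,0],[0,0,0],[0,0,0]], claw=[-0.4,-0.4,-0.4,-0.4,-0.4,1,1,1,1,1])

```text
time_s: 23.77
position: [0.5732, 0.0708, 0.0106]
tool_rot: [[0.914, 0.407, 0.003], [0.407, -0.914, -0.0], [0.003, 0.001, -1.0]]
ft_force: [-0.7, 0.5, 7.3]
width: 0.0389
gripper_force: 30.0
```

Call:
servo_tool(xyz=[[0,0,-0.08],[0,0,-0.12],[0,0,-0.12],[0,0,-0.12],[-0.09,0.101,0],[-0.09,0.101,0],[-0.09,0.101,0],[-0.09,0.101,0],[-0.09,0.101,0],[-0.09,0.101,0]], twist=[[0,0,0],[0,0,0],[0,0,0],[0,0,0],[0,0,0],[0,0,0],[0,0,0],[0,0,0],[0,0,0],[0,0,0]], claw=[1,1,1,1,1,1,1,1,1,1])

```text
time_s: 24.6
position: [0.5099, -0.1238, 0.1197]
tool_rot: [[0.914, 0.407, 0.001], [0.407, -0.914, -0.0], [0.001, 0.001, -1.0]]
ft_force: [1.5, -0.2, -0.5]
width: 0.0388
gripper_force: 30.0
```

Call:
servo_tool(xyz=[[-0.09,0.101,0],[-0.09,0.101,0],[-0.09,0.101,0],[-0.09,0.101,0],[0,0,0.1],[0,0,0.1],[0,0,0.08],[0,0,0],[0,0,0],[0,0,0]], twist=[[0,0,0],[0,0,0],[0,0,0],[0,0,0],[0,0,0],[0,0,0],[0,0,0],[0,0,0],[0,0,0],[0,0,0]], claw=[1,1,1,1,1,1,1,1,1,1])

```text
time_s: 25.43
position: [0.47, -0.2516, 0.0504]
tool_rot: [[0.913, 0.407, 0.002], [0.407, -0.913, -0.001], [0.001, 0.002, -1.0]]
ft_force: [-1.2, 0.4, -0.5]
width: 0.0389
gripper_force: 30.0
```

Call:
servo_tool(xyz=[[0,0,0.06],[0,0,0.04],[0,0,0.016],[0,0,0],[0,0,0]], twist=[[0,0,0],[0,0,0],[0,0,0],[0,0,0],[0,0,0]], claw=[1,1,1,1,1])

```text
time_s: 25.85
position: [0.4696, -0.2513, 0.0209]
tool_rot: [[0.913, 0.407, 0.001], [0.407, -0.913, -0.0], [0.0, 0.001, -1.0]]
ft_force: [-1.3, 1.6, 3.7]
width: 0.0389
gripper_force: 30.0
```

Call:
servo_tool(xyz=[[0,0,0],[0,0,0],[0,0,0],[0,0,-0.08],[0,0,-0.12],[0,0,-0.12],[0,0,-0.12],[0,0,-0.06],[0,0,0]], twist=[[0,0,0],[0,0,0],[0,0,0],[0,0,0],[0,0,0],[0,0,0],[0,0,0],[0,0,0],[0,0,0]], claw=[-0.4,-0.4,-0.4,-0.4,-0.4,-0.4,-0.4,-0.4,-0.4])

```text
time_s: 26.6
position: [0.4705, -0.2522, 0.1483]
tool_rot: [[0.914, 0.407, 0.005], [0.407, -0.914, -0.004], [0.003, 0.006, -1.0]]
ft_force: [-0.2, -0.1, -0.4]
width: 0.0615
gripper_force: 0.0
```

Call:
servo_tool(xyz=[[0,0,0],[0,0,0],[0,0,0],[0,0,0],[0,0,0],[0,0,0],[0,0,0],[0,0,0],[0,0,0],[0,0,0]], twist=[[0,0,-0.147],[0,0,-0.147],[0,0,-0.147],[0,0,-0.147],[0,0,-0.147],[0,0,-0.147],[0,0,-0.147],[0,0,-0.147],[0,0,-0.147],[0,0,-0.147]], claw=[-0.7,-0.7,-0.7,-0.7,-0.7,-0.7,-0.7,-0.7,-0.7,-0.7])

```text
time_s: 27.43
position: [0.469, -0.251, 0.1436]
tool_rot: [[-0.008, 1.0, -0.002], [1.0, 0.008, 0.001], [0.001, -0.002, -1.0]]
ft_force: [0.4, 0.5, -0.1]
width: 0.0749
gripper_force: 0.0
```

Call:
servo_tool(xyz=[[0.1,0.0794,0],[0.1,0.0794,0],[0.1,0.0794,0],[0.1,0.0794,0],[0.1,0.0794,0],[0.1,0.0794,0],[0.1,0.0794,0],[0.1,0.0794,0],[0.1,0.0794,0],[0.1,0.0794,0]], twist=[[0,0,0],[0,0,0],[0,0,0],[0,0,0],[0,0,0],[0,0,0],[0,0,0],[0,0,0],[0,0,0],[0,0,0]], claw=[-0.7,-0.7,-0.7,-0.7,-0.7,-0.7,-0.7,-0.7,-0.7,-0.7])

```text
time_s: 28.27
position: [0.6677, 0.0007, 0.1432]
tool_rot: [[-0.003, 1.0, -0.002], [1.0, 0.003, 0.0], [0.0, -0.002, -1.0]]
ft_force: [0.4, -1.3, 0.1]
width: 0.0749
gripper_force: 0.0
```

Call:
servo_tool(xyz=[[0,0,0.06],[0,0,0],[0,0,0]], twist=[[0,0,0],[0,0,0],[0,0,0]], claw=[-0.7,-0.7,-0.7])

```text
time_s: 28.52
position: [0.6664, -0.0008, 0.1281]
tool_rot: [[-0.003, 1.0, -0.004], [1.0, 0.003, 0.0], [0.0, -0.004, -1.0]]
ft_force: [0.2, -0.4, 0.6]
width: 0.0749
gripper_force: 0.0
```

Run:
```python
from h import *
np.set_printoptions(precision=4,suppress=True)
iw,Pw=cam("wrist"); s=manip.state();print(s["position"],s["tool_rot"][0],s["time_s"])
it,Pt=cam("top")
a=np.hstack([cv2.resize(iw,(400,300)),cv2.resize(it[185:260,310:410],(400,300),interpolation=cv2.INTER_CUBIC)])
cv2.imwrite("pics/w5.png",a[:,:,::-1])
q="oblong_biscuit"
for d in nets.cut_out("wrist",q)[:1]: ys,xs=np.nonzero(d["pixels"]);print(q,d["confidence"],xs.min(),xs.max(),ys.min(),ys.max(),cv2.minAreaRect(np.array([onz(Pw,p,.014) for p in zip(xs,ys)],np.float32)))
print([(d["position"],onz(Pw,d["position"],0)) for d in nets.spot_point("wrist",q)[:1]])
```

```text
[ 0.6667 -0.0013  0.1292] [-0.0019  1.     -0.002 ] 28.5667
oblong_biscuit 0.7 238 284 157 221 ((0.6709578037261963, -0.002895154058933258), (0.0443389005959034, 0.06508584320545197), 0.2296960949897766)
[([261.6, 189.5], array([ 0.672 , -0.0062]))]
```

View pics/w5.png

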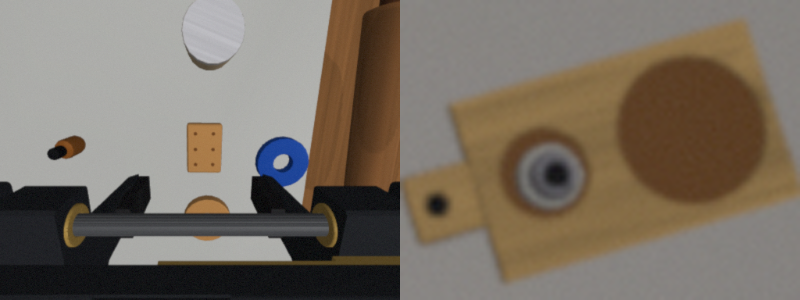

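Left panel: the oblong at (205,148) is square between the fingers. Right panel: the short nozzle stands in the small well of the handle board. Descending.

Call:
servo_tool(xyz=[[-0.008,0.016,0.1],[0,0,0.12],[0,0,0.12],[0,0,0.1],[0,0,0.05],[0,0,0],[0,0,0],[0,0,0],[0,0,0],[0,0,0]], twist=[[0,0,0],[0,0,0],[0,0,0],[0,0,0],[0,0,0],[0,0,0],[0,0,0],[0,0,0],[0,0,0],[0,0,0]], claw=[-0.7,-0.7,-0.7,-0.7,-0.7,-0.7,1,1,1,1])

```text
time_s: 29.55
position: [0.672, -0.0029, 0.0091]
tool_rot: [[-0.003, 1.0, 0.003], [1.0, 0.003, -0.0], [-0.0, 0.003, -1.0]]
ft_force: [0.4, 0.2, 0.4]
width: 0.0501
gripper_force: 0.0
```

Call:
servo_tool(xyz=[[0,0,0],[0,0,0]], twist=[[0,0,0],[0,0,0]], claw=[1,1])

```text
time_s: 29.72
position: [0.6717, -0.0029, 0.0085]
tool_rot: [[-0.003, 1.0, 0.002], [1.0, 0.003, -0.0], [-0.0, 0.002, -1.0]]
ft_force: [-0.6, 0.2, 6.0]
width: 0.0434
gripper_force: 30.0
```

Call:
servo_tool(xyz=[[0,0,-0.08],[0,0,-0.12],[0,0,-0.12],[0,0,-0.08],[-0.115,-0.058,0],[-0.115,-0.058,0],[-0.115,-0.058,0],[-0.115,-0.058,0],[-0.115,-0.058,0],[-0.115,-0.058,0]], twist=[[0,0,0],[0,0,0],[0,0,0],[0,0,0],[0,0,0],[0,0,0],[0,0,0],[0,0,0],[0,0,0],[0,0,0]], claw=[1,1,1,1,1,1,1,1,1,1])

```text
time_s: 30.55
position: [0.5838, -0.1767, 0.1077]
tool_rot: [[-0.003, 1.0, 0.0], [1.0, 0.003, -0.0], [-0.0, 0.0, -1.0]]
ft_force: [0.7, 0.3, -0.5]
width: 0.0436
gripper_force: 30.0
```

Call:
servo_tool(xyz=[[-0.115,-0.058,0],[-0.115,-0.058,0],[-0.115,-0.058,0],[-0.115,-0.058,0],[-0.115,-0.058,0],[-0.111,-0.058,0],[0,0,0.1],[0,0,0.12],[0,0,0],[0,0,0]], twist=[[0,0,0],[0,0,0],[0,0,0],[0,0,0],[0,0,0],[0,0,0],[0,0,0],[0,0,0],[0,0,0],[0,0,0]], claw=[1,1,1,1,1,1,1,1,1,1])

```text
time_s: 31.38
position: [0.4978, -0.3468, 0.052]
tool_rot: [[-0.003, 1.0, -0.002], [1.0, 0.003, 0.002], [0.002, -0.002, -1.0]]
ft_force: [0.7, -0.1, 0.2]
width: 0.0433
gripper_force: 30.0
```

Call:
servo_tool(xyz=[[0,0,0.06],[0,0,0.04],[0,0,0.028],[0,0,0],[0,0,0]], twist=[[0,0,0],[0,0,0],[0,0,0],[0,0,0],[0,0,0]], claw=[1,1,1,1,1])

```text
time_s: 31.8
position: [0.4984, -0.3472, 0.021]
tool_rot: [[-0.003, 1.0, 0.0], [1.0, 0.003, -0.0], [-0.0, 0.0, -1.0]]
ft_force: [-0.5, -0.2, 0.7]
width: 0.0433
gripper_force: 30.0
```

Call:
servo_tool(xyz=[[0,0,0],[0,0,0],[0,0,0],[0,0,-0.08],[0,0,-0.12],[0,0,-0.12],[0,0,-0.12],[0,0,-0.12],[0,0,0],[0,0,0]], twist=[[0,0,0],[0,0,0],[0,0,0],[0,0,0],[0,0,0],[0,0,0],[0,0,0],[0,0,0],[0,0,0],[0,0,0]], claw=[-0.4,-0.4,-0.4,-0.4,-0.4,-0.4,-0.4,-0.4,-0.4,-0.4])

```text
time_s: 32.63
position: [0.4985, -0.3476, 0.1622]
tool_rot: [[-0.003, 1.0, 0.003], [1.0, 0.003, -0.003], [-0.003, 0.003, -1.0]]
ft_force: [-0.3, 0.3, 0.4]
width: 0.0613
gripper_force: 0.0
```

Run:
```python
from h import *
np.set_printoptions(precision=4,suppress=True)
iw,Pw=cam("wrist"); s=manip.state();print(s["position"],s["width"],s["time_s"])
it,Pt=cam("top"); is_,Ps=cam("side")
a=np.hstack([cv2.resize(iw,(400,300)),cv2.resize(is_,(400,300))])
b=np.hstack([cv2.resize(it[185:260,310:410],(400,300)),cv2.resize(it[170:260,80:200],(400,300))])
cv2.imwrite("pics/w6.png",np.vstack([a,b])[:,:,::-1])
for q in "round_biscuit oblong_biscuit tall_nozzle short_nozzle small_jar large_jar ring_biscuit".split():
    print(q,"top",[(round(d["confidence"],2),onz(Pt,d["position"],.011)) for d in nets.spot_point("top",q)[:3]],"side",[(round(d["confidence"],2),onz(Ps,d["position"],.011)) for d in nets.spot_point("side",q)[:3]])
```

```text
[ 0.498  -0.3471  0.1604] 0.06157937451877544 32.6833
round_biscuit top [(0.86, array([0.5036, 0.2567]))] side [(0.77, array([0.4901, 0.26  ]))]
oblong_biscuit top [(0.53, array([0.502 , 0.2608])), (0.43, array([ 0.4965, -0.3526]))] side [(0.76, array([ 0.5006, -0.3736]))]
tall_nozzle top [(0.44, array([0.5272, 0.3612]))] side [(0.75, array([0.5283, 0.3597]))]
short_nozzle top [(0.78, array([ 0.4739, -0.2454]))] side [(0.71, array([ 0.4731, -0.2635]))]
small_jar top [(0.83, array([0.4632, 0.3544]))] side [(0.92, array([0.4547, 0.3602]))]
large_jar top [(0.59, array([ 0.4653, -0.2455])), (0.57, array([0.6776, 0.1184]))] side [(0.97, array([0.6717, 0.1329]))]
ring_biscuit top [(0.82, array([ 0.6742, -0.1107])), (0.79, array([ 0.6474, -0.3796])), (0.69, array([ 0.7673, -0.0282]))] side [(0.84, array([ 0.6727, -0.0882])), (0.79, array([ 0.3567, -0.0286])), (0.65, array([ 0.6461, -0.3769]))]
```

View pics/w6.png

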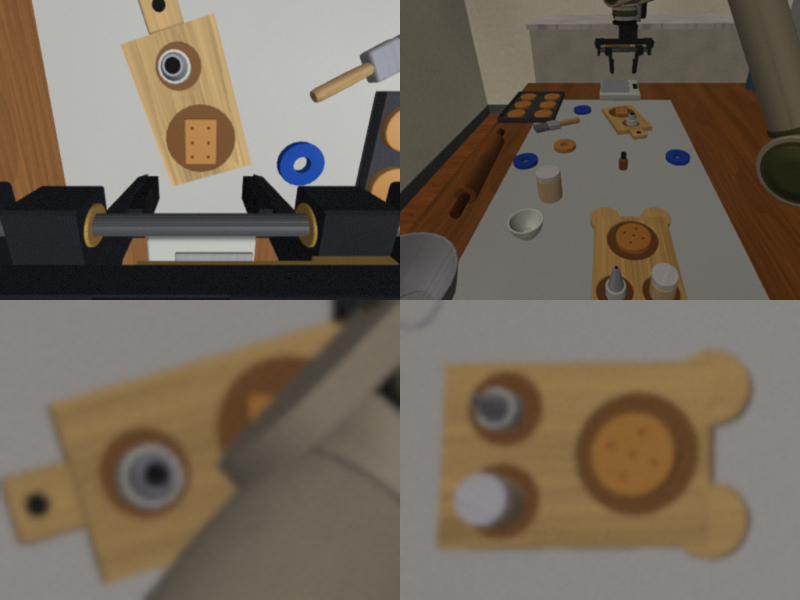

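All five items sit in their wells: oblong (201,143) and short nozzle (175,66) in the wrist panel, and round biscuit, tall nozzle and jar in the lower right panel. The ring and large jar have not moved, and the gripper is clear.

```bash
python3 -c "
from cell import ticket
print(ticket.job_done())"
```

```text
the job is handed in; nothing more can be done
None
```

Both kits are made up and the job is handed in at about 33 s of the 126 s allowed; the final pictures showed all five items in their wells and the ring biscuit and large jar where they started, but no verdict came back.

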